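# Weigh the awning flange on the counter balance

### The job

Find the weight of the steel flange on the balance: lower known ring weights from the tray over the spindle of the empty pan, the large one first and then whichever one of the other two brings the beam level, so that the pointer comes to rest between the two black marks. Seat each ring fully down by feel, gently and without forcing or dropping anything on the balance, and leave the ring you do not need in the tray, the flange on its pan and the other tools where they lie.

Things in the scene. Friction and masses are not known exactly. Their poses are not given: they have to be found in the camera images.
- beam (a joint): beam tilt in rad: 0 level, positive = weight pan down, stops at -0.13 and +0.13. It swings freely on a pivot 85 mm above the table, arms 130 mm long. Each 10 g of difference between the pans tilts it 0.015 rad (0.13 means 87 g or more); it settles in about 1 s. Starts near -0.13, flange side down. The pointer is between the marks within 0.045 rad of level
- pan_w_floor (a point): centre of the upper face of the empty weight pan: flat rimless disc, 72 mm diameter, stays level as it rides on the beam arm's arc (17 mm up or down, moved by 1 to 3 N). Beam along this frame's y, flange pan at +y, z up. Its steel spindle, 12 mm diameter, 55 mm tall, blunt top, is clamped in a cross slot: up to 4 mm off this point along x, unknown; in line along y. Bores clear it by 1 mm all round
- pan_p_floor (a point): centre of the upper face of the other, equal pan, which carries the flange on its own spindle
- flange_center (a point): centre of the flange to be weighed: dark steel disc 60 mm diameter, 11 mm thick, with a bore and four small bolt holes, mass unknown between 184 and 266 g, sitting on its pan's spindle; it is not handled
- tray: shallow stainless steel parts tray, fixed, 300 mm (its x) by 130 mm (its y), rim 11 mm high, floor 3 mm thick; origin at the centre of its underside on the table, z up. The three rings stand on its floor in a row along its x axis, about 90 mm apart
- large_center (a point): plain steel ring weight, 38 mm outside diameter, 14 mm bore right through, 20 mm high, exactly 150 g, standing flat in the tray at the start (which ring stands where varies). This point is its centre, half-way up, on the bore axis; z is the bore axis
- medium_center (a point): plain steel ring weight, 32 mm outside diameter, 14 mm bore right through, 20 mm high, exactly 100 g, standing flat in the tray at the start (which ring stands where varies). This point is its centre, half-way up, on the bore axis; z is the bore axis
- small_center (a point): plain steel ring weight, 25 mm outside diameter, 14 mm bore right through, 20 mm high, exactly 50 g, standing flat in the tray at the start (which ring stands where varies). This point is its centre, half-way up, on the bore axis; z is the bore axis
- large: the large ring weight (see large_center); origin at the centre of its underside
- medium: the medium ring weight; origin at the centre of its underside
- small: the small ring weight; origin at the centre of its underside
- balance: the whole balance: grey fixed stand (base 100 by 170 by 15 mm) carrying the aluminium beam and both pans; origin under the middle of the base, on the table, y along the beam towards the flange pan, z up. Midway between the pans stand the pointer and its white scale plate with two black marks, up to 215 mm above the table
- pliers: needle-nose pliers lying on the table, 145 mm long; a bystander
- rasp: steel rasp with a wooden handle lying on the table, 270 mm long; a bystander
- hinge: brass door hinge leaf without its pin, 90 by 45 mm, lying on the table; a bystander
- gauge: flat grey plastic screw gauge, 120 by 50 mm; a bystander
There are look-alikes about, which are no part of the job. There is more than one size of the part that bears flange_center; the job needs the largest. Leave any orange look-alike of the small alone.

How it is judged:
On the way:
1. the large ring is seated on the spindle of the weight pan, the beam still flange side down (horizontal distance between large_center and pan_w_floor below 0.007 m and angle between large_center's own z axis and vertical below 0.12 rad and z of large_center in the frame of pan_w_floor between 0.006 and 0.014 m and linear speed of large below 0.02 m/s and value of joint beam below -0.02 rad), for 0.2 s.
At the end, for the whole second after the job is handed in: beam still within 0.045 rad of level; the large ring and above it one other, fully down on the weight pan's spindle (axis within 7 mm of the pan's centre, upper ring's centre under 34 mm above the pan), at rest; the third ring in the tray; the flange seated on its pan (within 6 mm) (velocity of joint beam between -0.05 and 0.05 rad/s and value of joint beam between -0.045 and 0.045 rad and horizontal distance between large_center and pan_w_floor below 0.007 m and angle between large_center's own z axis and vertical below 0.12 rad and z of large_center in the frame of pan_w_floor between 0.006 and 0.014 m and linear speed of large below 0.02 m/s and (((horizontal distance between small_center and pan_w_floor below 0.007 m and angle between small_center's own z axis and vertical below 0.12 rad and z of small_center in the frame of pan_w_floor between 0.023 and 0.034 m and linear speed of small below 0.02 m/s) and (x of medium_center in the frame of tray between -0.15 and 0.15 m and y of medium_center in the frame of tray between -0.065 and 0.065 m and height (world z) of medium_center below 0.03 m)) or ((horizontal distance between medium_center and pan_w_floor below 0.007 m and angle between medium_center's own z axis and vertical below 0.12 rad and z of medium_center in the frame of pan_w_floor between 0.023 and 0.034 m and linear speed of medium below 0.02 m/s) and (x of small_center in the frame of tray between -0.15 and 0.15 m and y of small_center in the frame of tray between -0.065 and 0.065 m and height (world z) of small_center below 0.03 m))) and horizontal distance between flange_center and pan_p_floor below 0.006 m and z of flange_center in the frame of pan_p_floor below 0.01 m); the robot touches nothing.
It fails at once if a contact force of more than 15 N on the balance (contact force between balance and anything else above 15 N).
It fails at once if the pliers moved more than 30 mm (distance of pliers from where it was at the start of the episode above 0.03 m).
It fails at once if the rasp moved more than 30 mm (distance of rasp from where it was at the start of the episode above 0.03 m).
It fails at once if the hinge moved more than 30 mm (distance of hinge from where it was at the start of the episode above 0.03 m).
It fails at once if the gauge moved more than 30 mm (distance of gauge from where it was at the start of the episode above 0.03 m).
It also fails if it takes over 72 s, if anything falls off the work surface, if the arm or the gripper's body presses on something with over 40 N, if the wrist force passes 120 N, or if a joint passes its speed limit or range.

### The arm

A 6-joint arm with a two-finger parallel gripper is mounted at the origin on the work surface. World frame = base frame: x ahead of the robot, y to its left, z up, the work surface at z = 0. Lengths are in m, angles in rad, forces in N, time in s.
With the tool pointing down it reaches from about 0.35 to 0.975 m from the base axis. Payload 4.9 kg.
Tool frame: the origin (TCP) lies between the finger pads; the fingertips stand 25 mm ahead of it and the grasp point (between the pads) lies 6 mm ahead of it; z points along the fingers, y is the line along which they close (so a half turn about z gives the same grasp; the last joint's range is limited). The gripper opens to 85 mm and grips with 20 to 120 N. Pads are 22 mm wide; open, the fingers measure 114 mm over their backs; the gripper's body (76 mm by 85 mm) begins 54 mm behind the grasp point. The pads swing forward as they close: fully open they stand 13 mm farther back than shut.
Start: joints at [1.081, 0.053, 1.613, -0, 1.476, -0.119], TCP at [0.226, 0.583, 0.256] pointing down, gripper open.
Joint ranges: [-3.01, 3.01], [-1.01, 2.22], [0.06, 2.58], [-1.02, 4.17], [0.09, 2.62], [-3.14, 3.14]. Speed limits (rad/s): [2.57, 2.57, 3.14, 3.14, 3.14, 3.14].

### API

Orientations are given as a unit quaternion [w, x, y, z].
In Python, from plant import manip gives the robot as it stands.
- The arm moves only by the shell command python3 -m inch 'ROWS'. ROWS is JSON, a list of rows, each a list of 3 entries, a list of its own where there are three numbers: the shift along the tool's x, y, z in m, then the turn, a rotation vector about the tool's x, y, z in rad, then the opening, from 0 (shut) to 1 (fully open). A call has 1 to 8 rows; each row shifts and turns the commanded pose from where the row before left it, along the tool's axes as they then stand; what a row does not reach is not made up. A row lasts 1/10 s, in which the tool goes at most 50 mm and 8.59 degrees, less where a joint would pass 70% of its speed; a pose out of reach is approached as far as the arm can. A call with a gripper value outside its range is refused whole. The fingers move at their own pace and stop on an object; the grip force is fixed at half the most. Time passes only in rows, so rows that do not move let the fingers close. It gives the time, the measured TCP pose, the force, the opening and the grip force at its end, in the units of the state.
- manip.state(): the state, without advancing time (a new reading comes with each control period).
- manip.grab_frame(name): name is "side" or "top" or "wrist"; returns (picture, depth): 384x512x3 uint8, red, green, blue; 384x512 float32, m along the optical axis (not along the pixel's ray), 0 where there is no reading.
- manip.camera_params(name): a dict with "camera_matrix" (3x3 intrinsics, pixels), "rvec" (rotation vector, rad) and "tvec" (3), from world to camera coordinates, as OpenCV has them. Camera axes: x right, y down, z forward; pixel columns grow to the right and rows downward; lengths in m; the calibration is good to about 2 mm. A picture is of the moment at which its call begins: read the wrist's pose just before it. camera_params takes no time and is no camera call; for the wrist camera it gives the pose at the moment of the call.
- manip.job_done(): hands the job in; it is judged then, once.
Trained networks look in the newest picture that a camera, given by its name, has taken for a name from the list of things; names that differ only in an ending like _2 or _b are one class to them, and where a whole thing is asked for, a point or a joint stands for the part that bears it (a point fixed in the world has none). Each returns a list of dicts, best first, with "score" (0 to 1); they miss things now and then, are a little off and sometimes report something else, mostly with a low value. They report only what shows in the picture. A call takes as long as a camera call. They do not tell look-alikes from the thing itself.
- manip.look_for(camera, label): "point" ([x, y, z] in m, in world coordinates, good to about 4 mm: the middle of the surface that is visible of it).
The state is a dict: "time": time; "joint_pos": joint angles; "joint_vel": joint speeds; "joint_efforts": joint torques, N m; "tool_pos": TCP position; "tool_rot": TCP orientation; "contact_force": force on the tool from outside, world axes, zero at the start; "ft_torque": the same for the moment, N m; "gripper_width": opening from 0.0 (shut) to 1.0 (fully open); "grasp_force": force on a finger pad.
Only numpy, scipy, OpenCV 4.12 (cv2) and the standard library are available. Lean on these libraries where they do the work, as an engineer would, in place of code of your own. Each camera call takes 0.05 s, during which the arm holds its last target. There are 200 camera calls.

## Working session

There is one attempt and no reset: what is moved stays moved. The work goes in short steps, Python scripts to look and compute and a shell command to move; the robot and the scene stay as the last step left them, time stands still between calls to the robot, and variables do not carry over. Pictures are saved under pics/ and viewed, at most 10 in all, crops included, and the job is handed in when it is done.

```bash
ls; mkdir -p pics; python3 - <<'E'
from plant import manip
import cv2,numpy as np
s=manip.state();print(s)
ims=[]
for c in("top","side"):
    p,d=manip.grab_frame(c);ims.append(p)
    for l in("large","medium","small","flange_center","balance","tray","pan_w_floor"):
        print(c,l,[(np.round(r["point"],3).tolist(),round(r["score"],2)) for r in manip.look_for(c,l)])
    cv2.imwrite(f"pics/{c}0.png",cv2.cvtColor(cv2.resize(p,(800,600)),cv2.COLOR_RGB2BGR))
E
```

```text
pics
{'time': 0.0, 'joint_pos': array([ 1.08102802e+00,  5.33538756e-02,  1.61430126e+00, -7.33041945e-06,
        1.47595837e+00, -1.19003056e-01]), 'joint_vel': array([-1.19802790e-04, -8.89170989e-04,  6.59330846e-04,  3.90029524e-05,
       -2.64755533e-04,  3.83234145e-04]), 'joint_efforts': array([ 9.97898096e-04, -3.93667567e+01, -3.70180321e+01, -1.05773267e-04,
        6.84726663e-03, -1.61083699e-05]), 'tool_pos': array([0.22619111, 0.58202842, 0.25506046]), 'tool_rot': array([-2.99350447e-04,  1.84322178e-01,  9.82865359e-01, -9.65068946e-04]), 'contact_force': array([ 0.63705373, -0.62113855, -0.04948872]), 'ft_torque': array([0.00808928, 0.01446529, 0.04136011]), 'grasp_force': 0.0, 'gripper_width': 1.0006036036784516}
top large [([0.52, 0.014, 0.131], 0.72), ([0.622, -0.229, 0.023], 0.45)]
top medium [([0.449, -0.208, 0.019], 0.56), ([0.527, -0.012, 0.13], 0.53), ([0.534, -0.217, 0.003], 0.28)]
top small [([0.49, -0.351, 0.017], 0.59), ([0.538, -0.23, 0.024], 0.52)]
top flange_center [([0.503, 0.245, 0.111], 0.98), ([0.589, 0.287, 0.009], 0.75), ([0.536, -0.225, 0.023], 0.54), ([0.416, 0.266, 0.009], 0.53)]
top balance [([0.52, 0.102, 0.016], 0.9)]
top tray [([0.535, -0.222, 0.003], 0.97), ([0.794, -0.096, 0.014], 0.23)]
top pan_w_floor [([0.527, -0.012, 0.134], 0.77)]
side large [([0.623, -0.238, 0.022], 0.81), ([0.701, -0.026, 0.002], 0.54), ([0.523, -0.226, 0.001], 0.19)]
side medium [([0.446, -0.212, 0.02], 0.59)]
side small [([0.493, -0.354, 0.024], 0.83), ([0.487, -0.102, 0.016], 0.73), ([0.449, -0.214, 0.024], 0.69), ([0.538, -0.23, 0.016], 0.64)]
side flange_center [([0.492, 0.233, 0.113], 0.7), ([0.415, 0.261, 0.011], 0.6), ([0.588, 0.282, 0.01], 0.41)]
side balance [([0.505, 0.097, 0.089], 0.82), ([0.726, 0.182, 0.012], 0.28)]
side tray [([0.525, -0.226, 0.001], 0.65)]
side pan_w_floor [([0.524, -0.018, 0.13], 0.85), ([0.45, -0.214, 0.023], 0.48)]
```

View pics/top0.png

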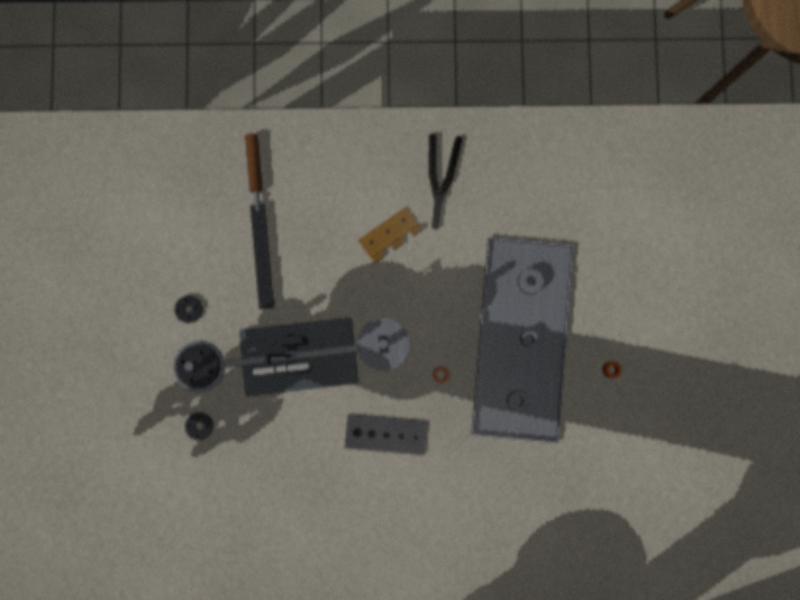

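View pics/side0.png

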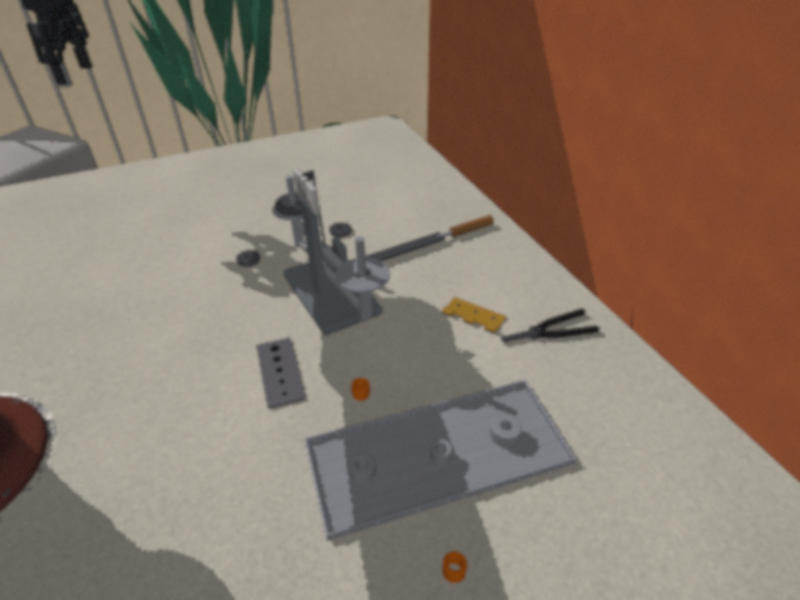

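The top view shows the tray on the right: large ring at (530,280), small at (528,338) and medium at (516,400), in shadow. The weight pan and its spindle are at (384,343). Orange decoys lie at (441,374) and (611,369), and the flange is on the left pan at (198,366).

```bash
cat > h.py <<'E'
from plant import manip
import cv2,numpy as np
from scipy.spatial.transform import Rotation as R
def T(name):
    p=manip.camera_params(name);M=cv2.Rodrigues(np.array(p["rvec"],float))[0]
    return np.array(p["camera_matrix"]),M,np.array(p["tvec"],float).ravel()
def cloud(name):
    K,M,t=T(name);p,d=manip.grab_frame(name)
    v,u=np.indices(d.shape)
    c=np.stack([(u-K[0,2])/K[0,0]*d,(v-K[1,2])/K[1,1]*d,d],-1)
    w=(c-t)@M; w[d<=0]=np.nan
    return p,w
def tool():
    s=manip.state();q=s["tool_rot"];return s,R.from_quat([q[1],q[2],q[3],q[0]]).as_matrix()
def plan(pos,yangle=None):
    """tool shift to world pos after turning about tool z so that tool y lies at yangle (world, rad)"""
    s,m=tool();
    if yangle is not None:
        cur=np.arctan2(m[1,1],m[0,1]); dz=-(yangle-cur); dz=(dz+np.pi/2)%np.pi-np.pi/2
        tx,ty=m[0,2],m[1,2]
        # levelled frame with wanted yaw
        m2=m@R.from_rotvec([0,0,dz]).as_matrix()
    else: dz=0;m2=m
    print("turn z %.4f"%dz,"tilt xy",np.round(m[:2,2],4),"shift",np.round(m2.T@(np.array(pos)-s["tool_pos"]),4),"q6 %.2f"%s["joint_pos"][5])
def circ(P):
    A=np.c_[2*P[:,:2],np.ones(len(P))];s=np.linalg.lstsq(A,(P[:,:2]**2).sum(1),rcond=None)[0]
    return s[:2],np.sqrt(s[2]+s[:2]@s[:2])
E
python3 - <<'E'
from h import *
K,M,t=T("wrist");s,m=tool()
print("cam in tool",m.T@(-M.T@t-s["tool_pos"]),"\n",m.T@M.T,"\n",K)
p,w=cloud("top")
def rep(n,c,r,z0,z1):
    k=(np.hypot(w[...,0]-c[0],w[...,1]-c[1])<r)&(w[...,2]>z0)&(w[...,2]<z1);P=w[k]
    print(n,len(P),P.mean(0).round(4) if len(P) else 0,(P.min(0).round(3),P.max(0).round(3)) if len(P) else 0)
for n,c in(("L",(.622,-.23)),("S",(.537,-.23)),("M",(.449,-.213))): rep(n,c,.03,.015,.04)
rep("pan",(.524,-.018),.05,.09,.135);rep("spin",(.524,-.018),.03,.14,.19)
rep("fl",(.5,.243),.045,.06,.11)
E
```

```text
cam in tool [ 0.08285253  0.00034623 -0.1187161 ] 
 [[ 8.84322682e-04 -9.44436555e-01 -3.28692578e-01]
 [ 9.99999608e-01  8.49024696e-04  2.50910369e-04]
 [ 4.20991914e-05 -3.28692671e-01  9.44436936e-01]] 
 [[320.67596981   0.         256.67639089]
 [  0.         320.67596981 182.26576075]
 [  0.           0.           1.        ]]
L 183 [ 0.6249 -0.2297  0.0223] (array([ 0.607, -0.248,  0.015]), array([ 0.643, -0.212,  0.027]))
S 64 [ 0.5389 -0.2251  0.0218] (array([ 0.528, -0.239,  0.016]), array([ 0.549, -0.214,  0.026]))
M 126 [ 0.4464 -0.2061  0.0221] (array([ 0.431, -0.222,  0.015]), array([ 0.462, -0.192,  0.028]))
pan 877 [ 0.5289 -0.0077  0.1305] (array([ 0.494, -0.042,  0.098]), array([0.564, 0.031, 0.135]))
spin 29 [ 0.5275 -0.0085  0.1843] (array([ 0.522, -0.013,  0.158]), array([ 0.532, -0.003,  0.189]))
fl 713 [0.5021 0.2423 0.1028] (array([0.467, 0.199, 0.069]), array([0.538, 0.283, 0.11 ]))
```

```bash
python3 -m inch '[[[0,0,-0.02],[0,0,-0.12],1],[[0,0,-0.02],[0,0,-0.12],1],[[0,0,-0.02],[0,0,-0.12],1],[[0,0,0],[0,0,-0.12],1],[[0,0,0],[0,0,0],1]]'; python3 -c "
from h import *
plan([.625,-.23,.18],1.677)"
```

```text
time: 1.35
tool_pos: [0.2266, 0.5828, 0.3174]
tool_rot: [0.0, -0.054, 0.999, 0.001]
contact_force: [0.6, -0.2, -0.4]
gripper_width: 0.998
grasp_force: 0.0
turn z 0.0028 tilt xy [0.0009 0.0016] shift [-0.3098 -0.8507  0.1365] q6 -0.60
```

```bash
python3 -m inch '[[[-0.017,-0.047,0],[0,0,0],1],[[-0.017,-0.047,0],[0,0,0],1],[[-0.017,-0.047,0],[0,0,0],1],[[-0.017,-0.047,0],[0,0,0],1],[[-0.017,-0.047,0],[0,0,0],1],[[-0.017,-0.047,0],[0,0,0],1],[[-0.017,-0.047,0],[0,0,0],1],[[-0.017,-0.047,0],[0,0,0],1]]' >/dev/null; python3 -m inch '[[[-0.017,-0.047,0],[0,0,0],1],[[-0.017,-0.047,0],[0,0,0],1],[[-0.017,-0.047,0],[0,0,0],1],[[-0.017,-0.047,0],[0,0,0],1],[[-0.017,-0.047,0],[0,0,0],1],[[-0.017,-0.047,0],[0,0,0],1],[[-0.017,-0.047,0],[0,0,0],1],[[-0.017,-0.047,0],[0,0,0],1]]'; python3 -c "
from h import *
plan([.625,-.23,.15],1.677)"
```

```text
time: 2.95
tool_pos: [0.5791, -0.1374, 0.3154]
tool_rot: [-0.001, -0.053, 0.999, 0.0]
contact_force: [0.4, 0.7, 0.3]
gripper_width: 0.996
grasp_force: 0.0
turn z -0.0004 tilt xy [-0.0011  0.0007] shift [-0.036  -0.0971  0.1653] q6 -2.03
```

```bash
python3 -m inch '[[[-0.017,-0.047,0.01],[0,0,0],1],[[-0.017,-0.047,0.03],[0,0,0],1],[[0,0,0.04],[0,0,0],1],[[0,0,0.04],[0,0,0],1],[[0,0,0.04],[0,0,0],1],[[0,0,0],[0,0,0],1],[[0,0,0],[0,0,0],1]]'; python3 - <<'E'
from h import *
p,w=cloud("wrist")
cv2.imwrite("pics/w1.png",cv2.cvtColor(p,cv2.COLOR_RGB2BGR))
for c in((.625,-.23),(.539,-.225),(.446,-.206)):
    k=(np.hypot(w[...,0]-c[0],w[...,1]-c[1])<.03)&(w[...,2]>.019)&(w[...,2]<.04);P=w[k]
    if len(P)>20:
        e,r=cv2.minEnclosingCircle(P[:,:2].astype(np.float32)*1000);print(len(P),np.median(P,0).round(4),np.round(e,1),r)
plan([.625,-.23,.03],1.677)
E
```

```text
time: 3.65
tool_pos: [0.6187, -0.2176, 0.16]
tool_rot: [-0.001, -0.054, 0.999, 0.001]
contact_force: [-0.3, -0.4, 0.2]
gripper_width: 0.999
grasp_force: 0.0
1314 [ 0.6274 -0.233   0.024 ] [ 628.5 -232.7] 18.91761016845703
588 [ 0.5421 -0.2286  0.0239] [ 542.4 -228.6] 12.382543563842773
turn z 0.0020 tilt xy [ 0.0018 -0.0009] shift [-0.0034 -0.0122  0.1325] q6 -2.13
```

```bash
python3 -m inch '[[[-0.0076,-0.016,0],[0,0,0.001],1],[[0,0,0.01],[0,0,0.145],1],[[0,0,0.01],[0,0,0.145],1],[[0,0,0.02],[0,0,0.145],1],[[0,0,0.02],[0,0,0.145],1],[[0,0,0.02],[0,0,0.145],1],[[0,0,0.02],[0,0,0.145],1],[[0,0,0],[0,0,0.145],1]]' >/dev/null; python3 -m inch '[[[0,0,0],[0,0,0.145],1],[[0,0,0.01],[0,0,0.145],1],[[0,0,0.008],[0,0,0.145],1],[[0,0,0.005],[0,0,0.12],1],[[0,0,0.003],[0,0,0],1],[[0,0,0],[0,0,0],1],[[0,0,0],[0,0,0],1]]';python3 -c "
from h import *
plan([.628,-.2327,.032],.106)"
```

```text
time: 5.2
tool_pos: [0.6297, -0.2334, 0.0366]
tool_rot: [0.001, 0.667, 0.745, 0.0]
contact_force: [0.1, -0.4, 0.6]
gripper_width: 1.001
grasp_force: 0.0
turn z 0.0046 tilt xy [ 0.0025 -0.0013] shift [ 0.0009 -0.0016  0.0046] q6 -0.58
```

```bash
python3 -m inch '[[[0,0,0],[0,0,0],0.6],[[0,0,0],[0,0,0],0.6],[[0,0,0],[0,0,0],0.4],[[0,0,0],[0,0,0],0.4],[[0,0,0],[0,0,0],0.4]]';python3 -c "
from h import *
p,w=cloud('wrist');cv2.imwrite('pics/w2.png',cv2.cvtColor(p,cv2.COLOR_RGB2BGR))
K,M,t=T('wrist');s,m=tool()
k=(w[...,2]>.006)&(w[...,2]<.05);c=(w-s['tool_pos'])@m
for sg in(1,-1):
  q=(np.sign(c[...,1])==sg)&(abs(c[...,0])<.02)&(c[...,1]*sg<.04)&(c[...,2]>0.0);
  print(sg,np.nanmax(c[q],0).round(4),q.sum())
"
```

```text
time: 5.7
tool_pos: [0.6288, -0.2331, 0.0355]
tool_rot: [0.0, 0.667, 0.745, -0.0]
contact_force: [-1.2, 1.1, 3.8]
gripper_width: 0.417
grasp_force: 59.4
1 [0.02   0.04   0.0332] 5392
-1 [ 0.02   -0.0001  0.0332] 5142
```

View pics/w2.png

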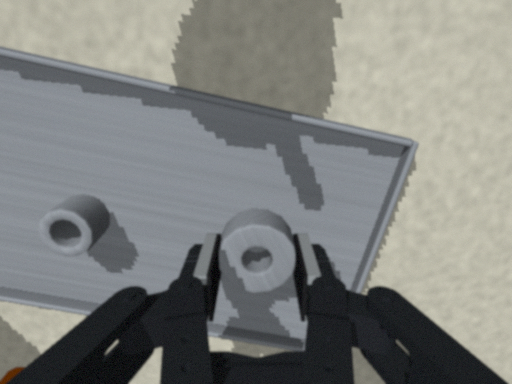

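```bash
python3 -m inch '[[[0,0,0],[0,0,0],0.8],[[0,0,0],[0,0,0],0.8],[[0,0,0],[0,0,0],0.8],[[0,0,0],[0,0,-0.145],0.8],[[0,0,0],[0,0,-0.145],0.8],[[0,0,0],[0,0,-0.145],0.8],[[0,0,0],[0,0,-0.145],0.8],[[0,0,0],[0,0,-0.145],0.8]]'; python3 -m inch '[[[0,0,0],[0,0,-0.145],0.8],[[0,0,0],[0,0,-0.145],0.8],[[0,0,0],[0,0,-0.145],0.8],[[0,0,0],[0,0,-0.145],0.8],[[0,0,0],[0,0,-0.145],0.8],[[0,0,0],[0,0,-0.12],0.8],[[0,0,0],[0,0,0],0.8],[[0,0,0],[0,0,0],0.8]]';python3 -c "
from h import *
plan([.6288,-.2331,.0355],1.677)
p,w=cloud('wrist')
k=(np.hypot(w[...,0]-.6288,w[...,1]+.2331)<.024)&(w[...,2]>.020)&(w[...,2]<.027);P=w[k]
e,r=cv2.minEnclosingCircle(P[:,:2].astype(np.float32)*1000);print(len(P),np.median(P,0).round(4),np.round(e,1),r)
"
```

```text
time: 6.55
tool_pos: [0.6284, -0.2328, 0.0344]
tool_rot: [-0.0, 0.357, 0.934, 0.0]
contact_force: [-0.3, 0.2, -0.2]
gripper_width: 0.8
grasp_force: 0.0
time: 7.35
tool_pos: [0.6285, -0.2329, 0.0345]
tool_rot: [-0.0, -0.053, 0.999, 0.0]
contact_force: [-0.4, 0.2, 0.7]
gripper_width: 0.798
grasp_force: 0.0
turn z -0.0005 tilt xy [-0.0003  0.0002] shift [-0.0003 -0.0003 -0.001 ] q6 -2.14
3990 [ 0.6285 -0.233   0.024 ] [ 630.6 -232.7] 19.162960052490234
```

```bash
python3 -m inch '[[[0,0,0],[0,0,0],0.4],[[0,0,0],[0,0,0],0.4],[[0,0,0],[0,0,0],0.4],[[0,0,0],[0,0,0],0.4],[[0,0,0],[0,0,0],0.4]]'; python3 -m inch '[[[0,0,-0.02],[0,0,0],0.4],[[0,0,-0.04],[0,0,0],0.4],[[0,0,-0.05],[0,0,0],0.4],[[0,0,-0.05],[0,0,0],0.4],[[0,0,-0.05],[0,0,0],0.4],[[0,0,-0.035],[0,0,0],0.4],[[0,0,0],[0,0,0],0.4]]';python3 -c "
from h import *
s,m=tool();print(s['tool_pos'])
plan([.5289,-.10,.28],1.677)"
```

```text
time: 7.9
tool_pos: [0.6289, -0.233, 0.0353]
tool_rot: [0.0, -0.054, 0.999, -0.0]
contact_force: [-1.2, 1.1, 4.0]
gripper_width: 0.417
grasp_force: 59.6
time: 8.6
tool_pos: [0.631, -0.2342, 0.2876]
tool_rot: [0.005, -0.054, 0.999, -0.003]
contact_force: [0.4, -0.5, -1.9]
gripper_width: 0.417
grasp_force: 60.3
[ 0.6310188  -0.23416621  0.28763403]
turn z 0.0019 tilt xy [ 0.0113 -0.0058] shift [0.0874 0.1443 0.0057] q6 -2.14
```

```bash
python3 -m inch '[[[0.02,0.04,0],[0,0,0],0.4],[[0.02,0.04,0],[0,0,0],0.4],[[0.02,0.04,0.01],[0,0,0],0.4],[[0.015,0.033,0.018],[0,0,0],0.4],[[0,0,0],[0,0,0],0.4],[[0,0,0],[0,0,0],0.4],[[0,0,0],[0,0,0],0.4]]';cat > pan.py <<'E'
from h import *
import sys
p,w=cloud('wrist');cv2.imwrite(sys.argv[1],cv2.cvtColor(p,cv2.COLOR_RGB2BGR))
c=np.array([.529,-.01])
near=np.hypot(w[...,0]-c[0],w[...,1]-c[1])<.05
P=w[near&(w[...,2]>.09)&(w[...,2]<.15)]
h,ed=np.histogram(P[:,2],60);zp=ed[h.argmax()];F=P[abs(P[:,2]-zp)<.003]
e,r=cv2.minEnclosingCircle(F[:,:2].astype(np.float32)*1000)
hull=cv2.convexHull(F[:,:2].astype(np.float32))[:,0];cc,rr=circ(hull)
print("pan z",np.median(F[:,2]).round(4),len(F),"enc",np.round(e,1),round(r,1),"hullfit",cc.round(4),rr.round(4))
S=w[near&(w[...,2]>zp+.045)&(w[...,2]<zp+.07)]
zt=np.percentile(S[:,2],90);S=S[S[:,2]>zt-.003]
e,r=cv2.minEnclosingCircle(S[:,:2].astype(np.float32)*1000)
print("spin z",zt.round(4),len(S),np.median(S,0).round(4),S.mean(0).round(4),np.round(e,1),round(r,1))
plan([*np.median(S,0)[:2],zt+.05],1.677)
E
python3 pan.py pics/w3.png
```

```text
time: 9.3
tool_pos: [0.5378, -0.0895, 0.2514]
tool_rot: [-0.0, -0.054, 0.999, -0.0]
contact_force: [-0.4, 0.4, -0.5]
gripper_width: 0.422
grasp_force: 60.4
pan z 0.132 5335 enc [532.5 -11. ] 36.1 hullfit [ 0.5323 -0.0109] 0.0357
spin z 0.1876 280 [ 0.5307 -0.0114  0.1869] [ 0.5308 -0.0113  0.1868] [531.2 -11.3] 6.3
turn z 0.0011 tilt xy [ 0.0005 -0.0004] shift [-0.001   0.0788  0.0143] q6 -1.98
```

View pics/w3.png

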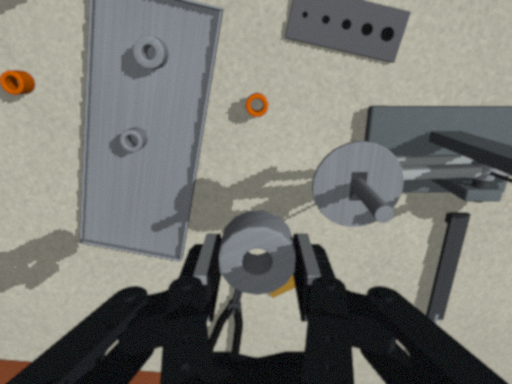

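```bash
cat > held.py <<'E'
from h import *
def held(w,s,m):
    c=(w-s['tool_pos'])@m
    P=c[(abs(c[...,2]-.0115)<.004)&(np.hypot(c[...,0],c[...,1])<.017)]
    print("held ring in tool",len(P),np.median(P,0).round(4),P.mean(0).round(4))
if __name__=="__main__":
    s,m=tool();p,w=cloud('wrist');held(w,s,m)
E
python3 -m inch '[[[0,0.03,-0.003],[0,0,0],0.4],[[0,0.03,0],[0,0,0],0.4],[[0,0.019,0],[0,0,0],0.4],[[0,0,0.01],[0,0,0],0.4],[[0,0,0.005],[0,0,0],0.4],[[0,0,0],[0,0,0],0.4],[[0,0,0],[0,0,0],0.4]]';python3 held.py; python3 -c "
from h import *
plan([.5309,-.0113,.225],1.677)"
```

```text
time: 10.05
tool_pos: [0.5291, -0.0114, 0.2393]
tool_rot: [-0.0, -0.053, 0.999, -0.0]
contact_force: [0.7, 0.7, -0.8]
gripper_width: 0.419
grasp_force: 60.5
held ring in tool 3264 [0.0023 0.0005 0.0113] [0.0012 0.0002 0.0115]
turn z 0.0006 tilt xy [-0.0001 -0.0001] shift [-0.0017 -0.0002  0.0147] q6 -1.84
```

```bash
python3 -m inch '[[[-0.0017,0,0.005],[0,0,0],0.4],[[0,0,0.005],[0,0,0],0.4],[[0,0,0],[0,0,0],0.4],[[0,0,0],[0,0,0],0.4],[[0,0,0],[0,0,0],0.4]]';python3 - <<'E'
from h import *
s,m=tool();print(s['tool_pos'],s['contact_force'])
p,w=cloud('wrist')
c=(w-s['tool_pos'])@m
top=(abs(c[...,2]-.0123)<.003)&(np.hypot(c[...,0],c[...,1])<.03)
cr=cv2.resize(p[190:310,180:340],(640,480),interpolation=cv2.INTER_CUBIC)
cv2.imwrite("pics/w4.png",cv2.cvtColor(cr,cv2.COLOR_RGB2BGR))
z=c[...,2];print(np.histogram(z[190:310,215:300][~np.isnan(z[190:310,215:300])],bins=np.arange(-.02,.12,.005)))
E
```

```text
time: 10.6
tool_pos: [0.5307, -0.0102, 0.2299]
tool_rot: [0.0, -0.054, 0.999, -0.0]
contact_force: [-0.1, 0.4, -1.6]
gripper_width: 0.419
grasp_force: 60.5
[ 0.53071067 -0.01018554  0.22988281] [-0.05616946  0.36959671 -1.56064673]
(array([   0,    0,   53,  125,  157,  185, 3966,  543,  454,  326,    5,
          0,    0,    0,    4,   44,   56,   55,   51,   47,   47,   42,
         15, 1953,    1,    0,    0]), array([-2.00000000e-02, -1.50000000e-02, -1.00000000e-02, -5.00000000e-03,
        3.46944695e-18,  5.00000000e-03,  1.00000000e-02,  1.50000000e-02,
        2.00000000e-02,  2.50000000e-02,  3.00000000e-02,  3.50000000e-02,
        4.00000000e-02,  4.50000000e-02,  5.00000000e-02,  5.50000000e-02,
        6.00000000e-02,  6.50000000e-02,  7.00000000e-02,  7.50000000e-02,
        8.00000000e-02,  8.50000000e-02,  9.00000000e-02,  9.50000000e-02,
        1.00000000e-01,  1.05000000e-01,  1.10000000e-01,  1.15000000e-01]))
```

View pics/w4.png

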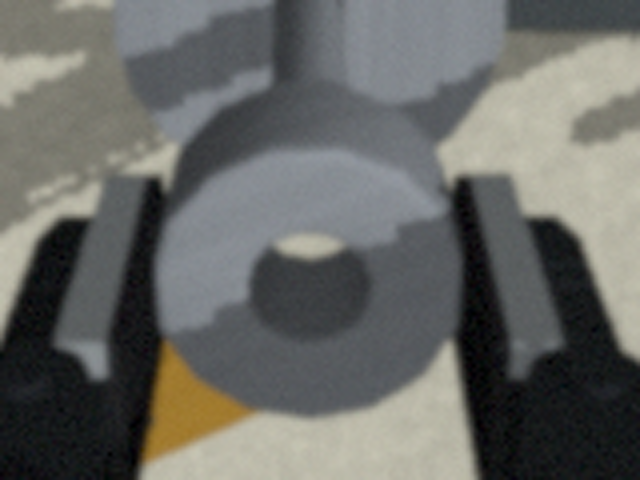

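The crop shows the bore (310,290) and the spindle below it (308) aligned laterally. I'm now descending by feel.

```bash
python3 -m inch '[[[0,0,0.003],[0,0,0],0.4],[[0,0,0.003],[0,0,0],0.4],[[0,0,0.003],[0,0,0],0.4],[[0,0,0],[0,0,0],0.4],[[0,0,0],[0,0,0],0.4]]';python3 -m inch '[[[0,0,0.001],[0,0,0],0.4],[[0,0,0.001],[0,0,0],0.4],[[0,0,0],[0,0,0],0.4],[[0,0,0],[0,0,0],0.4]]';python3 -m inch '[[[0,0,0.001],[0,0,0],0.4],[[0,0,0.001],[0,0,0],0.4],[[0,0,0],[0,0,0],0.4],[[0,0,0],[0,0,0],0.4]]'
```

```text
time: 11.15
tool_pos: [0.5306, -0.0102, 0.2205]
tool_rot: [-0.0, -0.054, 0.999, 0.0]
contact_force: [0.1, -0.6, -1.1]
gripper_width: 0.423
grasp_force: 60.5
time: 11.55
tool_pos: [0.5307, -0.0102, 0.2188]
tool_rot: [-0.0, -0.054, 0.999, -0.0]
contact_force: [0.7, -0.2, -0.1]
gripper_width: 0.42
grasp_force: 60.5
time: 11.95
tool_pos: [0.5308, -0.0103, 0.217]
tool_rot: [0.0, -0.054, 0.999, -0.0]
contact_force: [0.1, -0.4, -0.3]
gripper_width: 0.419
grasp_force: 60.7
```

```bash
cat > pz.py <<'E'
from h import *
p,w=cloud('wrist');s,m=tool()
near=(np.hypot(w[...,0]-.5325,w[...,1]+.011)<.034)&(w[...,0]<.515)
P=w[near&(w[...,2]>.085)&(w[...,2]<.15)]
h,ed=np.histogram(P[:,2],80);print("pan z",np.median(P[abs(P[:,2]-ed[h.argmax()])<.003][:,2]).round(4),h.max())
f=[]
for i in range(6): manip.grab_frame('wrist');f.append(manip.state()['contact_force'])
print("F",np.mean(f,0).round(2),"tcp",s['tool_pos'].round(4))
E
python3 pz.py;python3 -m inch '[[[0,0,0.001],[0,0,0],0.4],[[0,0,0.002],[0,0,0],0.4],[[0,0,0],[0,0,0],0.4],[[0,0,0],[0,0,0],0.4]]';python3 pz.py
```

```text
pan z 0.1311 60
F [ 0.4  -0.19 -0.13] tcp [ 0.5308 -0.0103  0.217 ]
time: 12.7
tool_pos: [0.5306, -0.0102, 0.2136]
tool_rot: [-0.0, -0.054, 0.999, 0.0]
contact_force: [0.6, -0.5, -1.1]
gripper_width: 0.413
grasp_force: 60.7
pan z 0.1278 60
F [ 0.01 -0.62  0.03] tcp [ 0.5306 -0.0102  0.2137]
```

```bash
python3 -m inch '[[[0,0,-0.01],[0,0,0],0.4],[[0,0,-0.01],[0,0,0],0.4],[[-0.02,0,0],[0,0,0],0.4],[[-0.015,0,0],[0,0,0],0.4],[[0,0,0],[0,0,0],0.4],[[0,0,0],[0,0,0],0.4],[[0,0,0],[0,0,0],0.4]]';cat > mx.py <<'E'
from h import *
import sys
X0=float(sys.argv[1]) if len(sys.argv)>1 else .035
RH=float(sys.argv[2]) if len(sys.argv)>2 else .019
s,m=tool();K,M,t=T('wrist');p,w=cloud('wrist');c=(w-s['tool_pos'])@m
print("tcp",s['tool_pos'].round(4))
def ext(cx,R,z):
    k=(abs(c[...,2]-z)<.0025)&(np.hypot(c[...,0]-cx,c[...,1])<R+.006)
    P=c[k]
    zz=np.median(P[:,2]);P=P[abs(P[:,2]-zz)<.0015]
    # circle of known radius: maximise points inside disc
    from scipy.optimize import minimize
    b=P[abs(P[:,1])<.004];  # chord near the middle
    lo,hi=np.percentile(b[:,0],[1,99])
    print("z %.4f n %d x[%.4f %.4f] mid %.4f"%(zz,len(P),lo,hi,(lo+hi)/2),"med",np.median(P,0).round(4),"y mid",(P[:,1].min()+P[:,1].max())/2)
print("ring");ext(0,RH,.0118)
k=(np.hypot(c[...,0]-X0,c[...,1])<.010)&(c[...,2]>.02)&(c[...,2]<.06)
zt=np.percentile(c[k][:,2],5)
print("spindle");ext(X0,.006,zt)
cr=cv2.resize(p[40:310,130:390],(780,600),interpolation=cv2.INTER_CUBIC)
cv2.imwrite("pics/w5.png",cv2.cvtColor(cr,cv2.COLOR_RGB2BGR))
E
python3 mx.py
```

```text
time: 13.75
tool_pos: [0.5649, -0.0064, 0.2339]
tool_rot: [-0.0, -0.054, 0.999, 0.0]
contact_force: [1.0, -0.2, -1.5]
gripper_width: 0.412
grasp_force: 60.5
tcp [ 0.5649 -0.0064  0.2339]
ring
z 0.0114 n 3716 x[-0.0203 0.0162] mid -0.0020 med [ 0.     -0.0004  0.0113] y mid -1.4504495490563762e-05
spindle
z 0.0470 n 366 x[0.0283 0.0397] mid 0.0340 med [ 0.0342 -0.0009  0.047 ] y mid -0.000660137086911131
```

View pics/w5.png

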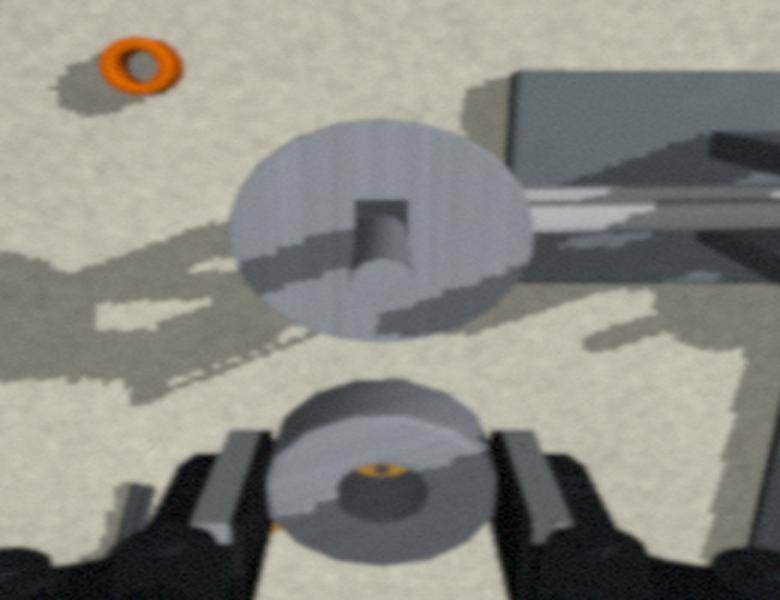

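```bash
python3 -m inch '[[[0.02,-0.0005,0],[0,0,0],0.4],[[0.0156,0,0],[0,0,0],0.4],[[0,0,0.005],[0,0,0],0.4],[[0,0,0.005],[0,0,0],0.4],[[0,0,0],[0,0,0],0.4],[[0,0,0],[0,0,0],0.4]]';python3 -m inch '[[[0,0,0.002],[0,0,0],0.4],[[0,0,0.002],[0,0,0],0.4],[[0,0,0.002],[0,0,0],0.4],[[0,0,0.002],[0,0,0],0.4],[[0,0,0],[0,0,0],0.4],[[0,0,0],[0,0,0],0.4]]'; python3 pz.py
```

```text
time: 14.4
tool_pos: [0.5303, -0.0108, 0.2233]
tool_rot: [-0.0, -0.054, 0.999, 0.0]
contact_force: [-0.2, -0.0, -1.8]
gripper_width: 0.417
grasp_force: 60.5
time: 15.0
tool_pos: [0.53, -0.0108, 0.2156]
tool_rot: [-0.0, -0.054, 0.999, 0.0]
contact_force: [-0.5, -0.4, -1.1]
gripper_width: 0.419
grasp_force: 60.5
pan z 0.132 64
F [-0.16  0.22 -1.76] tcp [ 0.53   -0.0107  0.2157]
```

It's in the bore: full ring weight is still on the wrist and the pan hasn't moved. I'll continue down.

```bash
python3 -m inch '[[[0,0,0.004],[0,0,0],0.4],[[0,0,0.004],[0,0,0],0.4],[[0,0,0.004],[0,0,0],0.4],[[0,0,0.004],[0,0,0],0.4],[[0,0,0],[0,0,0],0.4],[[0,0,0],[0,0,0],0.4]]';python3 pz.py; python3 -m inch '[[[0,0,0.005],[0,0,0],0.4],[[0,0,0.005],[0,0,0],0.4],[[0,0,0.005],[0,0,0],0.4],[[0,0,0.005],[0,0,0],0.4],[[0,0,0.005],[0,0,0],0.4],[[0,0,0],[0,0,0],0.4],[[0,0,0],[0,0,0],0.4]]';python3 pz.py
```

```text
time: 15.95
tool_pos: [0.53, -0.0108, 0.1994]
tool_rot: [-0.0, -0.054, 0.999, 0.0]
contact_force: [-1.7, 0.4, -2.1]
gripper_width: 0.418
grasp_force: 60.5
pan z 0.1321 65
F [-1.15  0.58 -2.16] tcp [ 0.53   -0.0108  0.1996]
time: 17.0
tool_pos: [0.53, -0.0108, 0.1744]
tool_rot: [-0.0, -0.054, 0.999, 0.0]
contact_force: [-1.8, -0.1, -2.6]
gripper_width: 0.419
grasp_force: 60.5
pan z 0.132 361
F [-0.77  0.5  -2.57] tcp [ 0.53   -0.0108  0.1745]
```

```bash
python3 -m inch '[[[0,0,0.004],[0,0,0],0.4],[[0,0,0.003],[0,0,0],0.4],[[0,0,0.002],[0,0,0],0.4],[[0,0,0],[0,0,0],0.4],[[0,0,0],[0,0,0],0.4]]';python3 pz.py; python3 -m inch '[[[0,0,0.001],[0,0,0],0.4],[[0,0,0.001],[0,0,0],0.4],[[0,0,0],[0,0,0],0.4],[[0,0,0],[0,0,0],0.4]]';python3 pz.py
```

```text
time: 17.85
tool_pos: [0.53, -0.0107, 0.1654]
tool_rot: [-0.0, -0.054, 0.999, 0.0]
contact_force: [-1.0, 1.1, -2.3]
gripper_width: 0.414
grasp_force: 60.5
pan z 0.132 381
F [-1.46  0.5  -2.53] tcp [ 0.53   -0.0107  0.1655]
time: 18.6
tool_pos: [0.5302, -0.0109, 0.164]
tool_rot: [0.0, -0.054, 0.999, -0.0]
contact_force: [-2.5, -0.2, 0.7]
gripper_width: 0.416
grasp_force: 60.6
pan z 0.1305 452
F [-2.38 -0.27  0.13] tcp [ 0.5302 -0.0109  0.1639]
```

```bash
python3 -m inch '[[[0,0,-0.001],[0,0,0],0.4],[[0,0,0],[0,0,0],0.5],[[0,0,0],[0,0,0],0.55],[[0,0,0],[0,0,0],0.6],[[0,0,0],[0,0,0],0.7],[[0,0,0],[0,0,0],0.8],[[0,0,0],[0,0,0],0.8]]';python3 pz.py; python3 -m inch '[[[0,0,-0.01],[0,0,0],0.8],[[0,0,-0.02],[0,0,0],0.8],[[0,0,-0.03],[0,0,0],0.8],[[0,0,-0.03],[0,0,0],0.8],[[0,0,-0.03],[0,0,0],0.8],[[0,0,0],[0,0,0],0.8],[[0,0,0],[0,0,0],0.8]]';python3 - <<'E'
from h import *
for cam in("wrist","top"):
    p,w=cloud(cam)
    near=np.hypot(w[...,0]-.5325,w[...,1]+.011)<.034
    Z=w[near][:,2];Z=Z[(Z>.08)&(Z<.2)]
    h,ed=np.histogram(Z,np.arange(.08,.2,.001));print(cam,[(round(ed[i],3),int(h[i])) for i in range(len(h)) if h[i]>15])
    if cam=="wrist": cv2.imwrite("pics/w6.png",cv2.cvtColor(p,cv2.COLOR_RGB2BGR))
E
```

```text
time: 19.65
tool_pos: [0.5302, -0.0108, 0.1648]
tool_rot: [0.0, -0.054, 0.999, -0.0]
contact_force: [-0.5, -0.2, 0.3]
gripper_width: 0.795
grasp_force: 0.0
pan z 0.1286 447
F [ 0.05 -0.38 -0.15] tcp [ 0.5302 -0.0108  0.1648]
time: 20.7
tool_pos: [0.5305, -0.0108, 0.2862]
tool_rot: [0.001, -0.054, 0.999, -0.0]
contact_force: [0.0, -0.4, -0.5]
gripper_width: 0.798
grasp_force: 0.0
wrist [(np.float64(0.126), 21), (np.float64(0.127), 446), (np.float64(0.128), 1436), (np.float64(0.129), 658), (np.float64(0.13), 67), (np.float64(0.143), 20), (np.float64(0.145), 16), (np.float64(0.146), 50), (np.float64(0.147), 235), (np.float64(0.148), 550), (np.float64(0.149), 228), (np.float64(0.15), 21), (np.float64(0.182), 37), (np.float64(0.183), 116), (np.float64(0.184), 38)]
top []
```

View pics/w6.png

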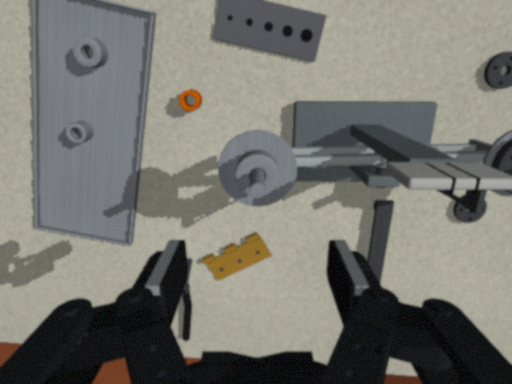

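The large ring is seated: pan at 0.1285, ring top 20 mm above it. The pan has dropped about 3.5 mm, so the tilt is about -0.103, roughly 69 g short. That makes the small ring the right one, leaving about 19 g short or -0.03 rad.

```bash
python3 -m inch '[[[0.002,-0.044,0],[0,0,0],1],[[0.002,-0.044,0],[0,0,0],1],[[0.002,-0.044,0.02],[0,0,0],1],[[0.003,-0.043,0.035],[0,0,0],1],[[0.003,-0.043,0.035],[0,0,0],1],[[0,0,0.035],[0,0,0],1],[[0,0,0],[0,0,0],1],[[0,0,0],[0,0,0],1]]';python3 - <<'E'
from h import *
p,w=cloud("wrist")
P=w[(np.hypot(w[...,0]-.542,w[...,1]+.2286)<.02)&(w[...,2]>.019)&(w[...,2]<.04)]
print(len(P),np.median(P,0).round(4),P.mean(0).round(4),np.ptp(P,0))
plan([*np.median(P,0)[:2],.036],1.677)
E
```

```text
time: 21.6
tool_pos: [0.5405, -0.2195, 0.1652]
tool_rot: [-0.002, -0.054, 0.999, 0.001]
contact_force: [-0.3, -0.3, 1.0]
gripper_width: 1.0
grasp_force: 0.0
471 [ 0.5415 -0.2288  0.0238] [ 0.5416 -0.2287  0.0235] [0.02460068 0.02440903 0.00734437]
turn z 0.0027 tilt xy [0.0002 0.0001] shift [ 0.0012 -0.009   0.1313] q6 -2.19
```

```bash
python3 -m inch '[[[0.0008,-0.009,0],[0,0,0],1],[[0,0,0.04],[0,0,0],1],[[0,0,0.04],[0,0,0],1],[[0,0,0.03],[0,0,0],1],[[0,0,0.015],[0,0,0],1],[[0,0,0],[0,0,0],0.8],[[0,0,0],[0,0,0],0.8]]';python3 - <<'E'
from h import *
p,w=cloud("wrist")
P=w[(np.hypot(w[...,0]-.542,w[...,1]+.2286)<.02)&(w[...,2]>.020)&(w[...,2]<.027)]
print(len(P),np.median(P,0).round(4),P.mean(0).round(4),np.ptp(P,0))
plan([*np.median(P,0)[:2],.036],1.677)
E
```

```text
time: 22.35
tool_pos: [0.543, -0.23, 0.0438]
tool_rot: [0.001, -0.054, 0.999, -0.001]
contact_force: [1.3, 0.5, 1.1]
gripper_width: 0.804
grasp_force: 0.0
1350 [ 0.5408 -0.2286  0.0238] [ 0.5411 -0.2286  0.0235] [0.02518724 0.02466191 0.00583773]
turn z 0.0024 tilt xy [ 0.0038 -0.0023] shift [0.0025 0.0019 0.0084] q6 -2.21
```

```bash
python3 -m inch '[[[0.001,0.001,0.005],[0,0,0],0.6],[[0,0,0],[0,0,0],0.6],[[0,0,0],[0,0,0],0.4],[[0,0,0],[0,0,0],0.2],[[0,0,0],[0,0,0],0.2],[[0,0,0],[0,0,0],0.2],[[0,0,0],[0,0,0],0.2]]'; python3 -m inch '[[[0,0,-0.02],[0,0,0],0.2],[[0,0,-0.04],[0,0,0],0.2],[[0,0,-0.05],[0,0,0],0.2],[[0,0,-0.05],[0,0,0],0.2],[[0,0,-0.05],[0,0,0],0.2],[[0,0,-0.03],[0,0,0],0.2],[[0,0,0],[0,0,0],0.2]]';python3 -c "
from h import *
plan([.5655,-.0072,.240],1.677)"
```

```text
time: 23.1
tool_pos: [0.541, -0.2286, 0.0375]
tool_rot: [0.0, -0.054, 0.999, -0.0]
contact_force: [-1.1, 0.1, 6.3]
gripper_width: 0.257
grasp_force: 58.9
time: 23.8
tool_pos: [0.5426, -0.2296, 0.2833]
tool_rot: [0.005, -0.054, 0.999, -0.003]
contact_force: [0.3, -0.9, 0.2]
gripper_width: 0.255
grasp_force: 58.9
turn z 0.0020 tilt xy [ 0.0094 -0.0055] shift [-0.046   0.219   0.0423] q6 -2.21
```

```bash
python3 -m inch '[[[-0.009,0.044,0],[0,0,0],0.2],[[-0.009,0.044,0],[0,0,0],0.2],[[-0.009,0.044,0],[0,0,0],0.2],[[-0.009,0.044,0],[0,0,0],0.2],[[-0.01,0.043,0],[0,0,0],0.2],[[0,0,0.02],[0,0,0],0.2],[[0,0,0.018],[0,0,0],0.2],[[0,0,0],[0,0,0],0.2]]'; python3 -m inch '[[[0,0,0],[0,0,0],0.2],[[0,0,0],[0,0,0],0.2],[[0,0,0],[0,0,0],0.2]]';python3 mx.py .034 .0125
```

```text
time: 24.6
tool_pos: [0.56, -0.0048, 0.2333]
tool_rot: [-0.004, -0.055, 0.999, 0.001]
contact_force: [-0.1, 0.5, -0.9]
gripper_width: 0.258
grasp_force: 59.0
time: 24.9
tool_pos: [0.5631, -0.0061, 0.2398]
tool_rot: [0.001, -0.054, 0.999, -0.0]
contact_force: [-0.1, -0.3, -0.6]
gripper_width: 0.258
grasp_force: 59.0
tcp [ 0.5631 -0.0061  0.2398]
ring
z 0.0134 n 1084 x[-0.0132 0.0106] mid -0.0013 med [ 0.0001 -0.0006  0.0135] y mid -0.00011765622862766612
spindle
z 0.0561 n 322 x[0.0267 0.0378] mid 0.0323 med [ 0.0324 -0.0015  0.0561] y mid -0.001532546254935339
```

View pics/w5.png

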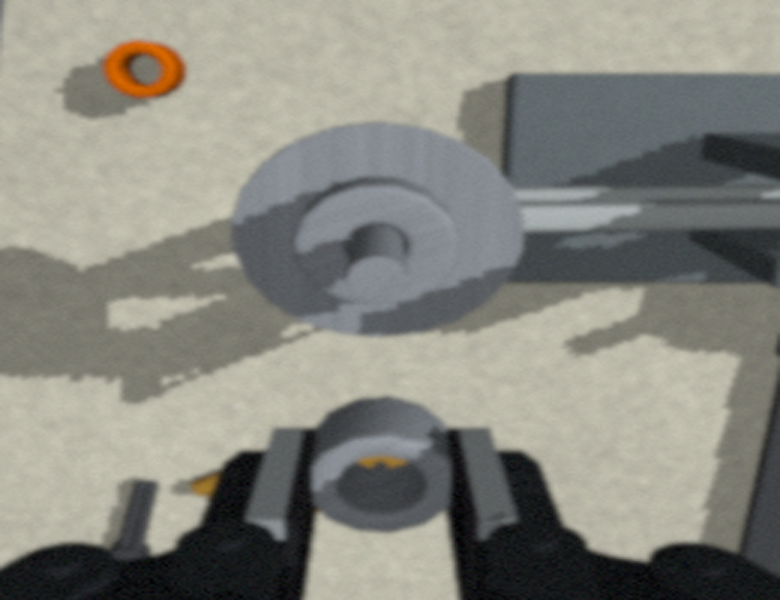

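```bash
python3 -m inch '[[[0.02,-0.0014,0],[0,0,0],0.2],[[0.0136,0,0],[0,0,0],0.2],[[0,0,0.006],[0,0,0],0.2],[[0,0,0.006],[0,0,0],0.2],[[0,0,0.004],[0,0,0],0.2],[[0,0,0],[0,0,0],0.2],[[0,0,0],[0,0,0],0.2],[[0,0,0],[0,0,0],0.2]]';python3 pz.py;python3 -c "
from h import *
plan([.5298,-.0111,.2125],1.677)"
```

```text
time: 25.75
tool_pos: [0.5296, -0.0107, 0.2229]
tool_rot: [0.0, -0.054, 0.999, 0.0]
contact_force: [0.2, -0.4, -0.3]
gripper_width: 0.257
grasp_force: 59.0
pan z 0.1286 219
F [ 0.2   0.14 -0.4 ] tcp [ 0.5296 -0.0107  0.223 ]
turn z 0.0021 tilt xy [ 0.0002 -0.0001] shift [-0.0004 -0.0004  0.0104] q6 -1.84
```

```bash
python3 -m inch '[[[-0.0002,-0.0003,0.002],[0,0,0],0.2],[[0,0,0.002],[0,0,0],0.2],[[0,0,0.002],[0,0,0],0.2],[[0,0,0.002],[0,0,0],0.2],[[0,0,0.002],[0,0,0],0.2],[[0,0,0],[0,0,0],0.2],[[0,0,0],[0,0,0],0.2]]';python3 pz.py
```

```text
time: 26.8
tool_pos: [0.5295, -0.011, 0.2126]
tool_rot: [-0.0, -0.054, 0.999, 0.0]
contact_force: [0.1, 0.4, -1.2]
gripper_width: 0.256
grasp_force: 59.0
pan z 0.1286 254
F [ 0.12 -0.11 -0.23] tcp [ 0.5296 -0.011   0.2128]
```

```bash
python3 -m inch '[[[0,0,0.004],[0,0,0],0.2],[[0,0,0.004],[0,0,0],0.2],[[0,0,0.004],[0,0,0],0.2],[[0,0,0.004],[0,0,0],0.2],[[0,0,0.004],[0,0,0],0.2],[[0,0,0.004],[0,0,0],0.2],[[0,0,0],[0,0,0],0.2],[[0,0,0],[0,0,0],0.2]]';python3 pz.py;python3 -m inch '[[[0,0,0.003],[0,0,0],0.2],[[0,0,0.002],[0,0,0],0.2],[[0,0,0.001],[0,0,0],0.2],[[0,0,0],[0,0,0],0.2],[[0,0,0],[0,0,0],0.2]]';python3 pz.py
```

```text
time: 27.95
tool_pos: [0.5295, -0.011, 0.1886]
tool_rot: [-0.0, -0.054, 0.999, 0.0]
contact_force: [-0.6, -0.1, -1.3]
gripper_width: 0.26
grasp_force: 59.0
pan z 0.1286 323
F [-0.17  0.   -0.72] tcp [ 0.5296 -0.011   0.1889]
time: 28.8
tool_pos: [0.5295, -0.011, 0.1827]
tool_rot: [-0.0, -0.054, 0.999, 0.0]
contact_force: [0.3, -0.7, -1.1]
gripper_width: 0.256
grasp_force: 59.0
pan z 0.1287 357
F [ 0.03  0.09 -0.64] tcp [ 0.5296 -0.011   0.1828]
```

```bash
python3 -m inch '[[[0,0,0.001],[0,0,0],0.2],[[0,0,0.001],[0,0,0],0.2],[[0,0,0],[0,0,0],0.2],[[0,0,0],[0,0,0],0.2],[[0,0,0],[0,0,0],0.2]]';python3 pz.py;python3 -m inch '[[[0,0,0.001],[0,0,0],0.2],[[0,0,0.001],[0,0,0],0.2],[[0,0,0],[0,0,0],0.2],[[0,0,0],[0,0,0],0.2],[[0,0,0],[0,0,0],0.2]]';python3 pz.py
```

```text
time: 29.65
tool_pos: [0.5295, -0.011, 0.1807]
tool_rot: [0.0, -0.054, 0.999, 0.0]
contact_force: [-0.4, -0.2, -0.5]
gripper_width: 0.253
grasp_force: 59.1
pan z 0.1274 374
F [-0.05 -0.06 -0.7 ] tcp [ 0.5295 -0.011   0.1807]
time: 30.5
tool_pos: [0.5295, -0.011, 0.1787]
tool_rot: [-0.0, -0.054, 0.999, 0.0]
contact_force: [-0.6, -0.3, -0.6]
gripper_width: 0.259
grasp_force: 59.1
pan z 0.1254 355
F [-0.18 -0.06 -0.34] tcp [ 0.5295 -0.011   0.1787]
```

```bash
python3 -m inch '[[[0,0,0.002],[0,0,0],0.2],[[0,0,0.002],[0,0,0],0.2],[[0,0,0.001],[0,0,0],0.2],[[0,0,0],[0,0,0],0.2],[[0,0,0],[0,0,0],0.2]]';python3 pz.py;python3 -m inch '[[[0,0,0],[0,0,0],0.32],[[0,0,0],[0,0,0],0.38],[[0,0,0],[0,0,0],0.45],[[0,0,0],[0,0,0],0.55],[[0,0,0],[0,0,0],0.7],[[0,0,0],[0,0,0],0.8],[[0,0,0],[0,0,0],0.8]]';python3 pz.py; python3 -m inch '[[[0,0,-0.01],[0,0,0],0.8],[[0,0,-0.02],[0,0,0],0.8],[[0,0,-0.03],[0,0,0],0.8],[[0,0,-0.03],[0,0,0],0.8],[[0,0,-0.03],[0,0,0],0.8],[[0,0,0],[0,0,0],0.8],[[0,0,0],[0,0,0],0.8],[[0,0,0],[0,0,0],0.8]]';python3 - <<'E'
from h import *
p,w=cloud("wrist")
near=np.hypot(w[...,0]-.5325,w[...,1]+.011)<.034
Z=w[near][:,2];Z=Z[(Z>.08)&(Z<.2)]
h,ed=np.histogram(Z,np.arange(.08,.2,.001));print([(round(float(ed[i]),3),int(h[i])) for i in range(len(h)) if h[i]>15])
cv2.imwrite("pics/w7.png",cv2.cvtColor(p,cv2.COLOR_RGB2BGR))
E
```

```text
time: 31.35
tool_pos: [0.5294, -0.011, 0.1736]
tool_rot: [-0.0, -0.054, 0.999, 0.0]
contact_force: [-0.1, -0.5, 0.2]
gripper_width: 0.254
grasp_force: 59.1
pan z 0.1203 363
F [ 0.1  -0.09  0.05] tcp [ 0.5295 -0.011   0.1737]
time: 32.4
tool_pos: [0.5295, -0.011, 0.1737]
tool_rot: [0.0, -0.054, 0.999, -0.0]
contact_force: [-0.2, 0.2, -0.6]
gripper_width: 0.798
grasp_force: 0.0
pan z 0.1189 357
F [ 0.14  0.29 -0.11] tcp [ 0.5295 -0.011   0.1737]
time: 33.55
tool_pos: [0.529, -0.0109, 0.2925]
tool_rot: [-0.001, -0.054, 0.999, 0.0]
contact_force: [0.3, 0.5, -0.0]
gripper_width: 0.801
grasp_force: 0.0
[(0.117, 176), (0.118, 1045), (0.119, 1003), (0.12, 161), (0.121, 19), (0.136, 32), (0.137, 86), (0.138, 230), (0.139, 188), (0.14, 21), (0.154, 17), (0.156, 28), (0.157, 74), (0.158, 165), (0.159, 114), (0.172, 18), (0.173, 80), (0.174, 68)]
```

View pics/w7.png

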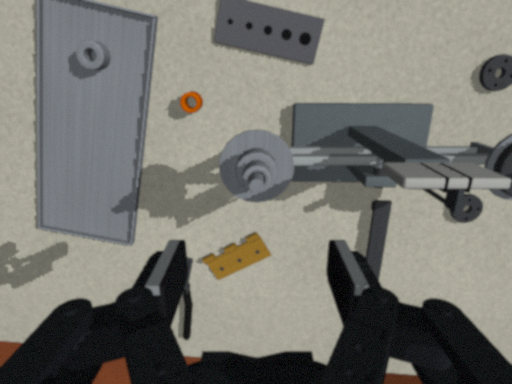

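Both rings are seated, with steps at 0.119, 0.139 and 0.159 m. The beam is at about -0.03 rad and the medium ring is still in the tray at (92,55). Handing in.

```bash
python3 -m inch '[[[0,0,0],[0,0,0],0.8],[[0,0,0],[0,0,0],0.8],[[0,0,0],[0,0,0],0.8],[[0,0,0],[0,0,0],0.8],[[0,0,0],[0,0,0],0.8]]' && python3 -c "
from plant import manip
print(manip.job_done())"
```

```text
time: 34.1
tool_pos: [0.5295, -0.011, 0.2937]
tool_rot: [-0.0, -0.054, 0.999, -0.0]
contact_force: [-0.6, -0.5, 0.4]
gripper_width: 0.8
grasp_force: 0.0
the job is handed in; nothing more can be done
None
```

I handed the job in at 34 s with the large and small rings seated on the spindle, the beam at about -0.03 rad (inside the marks, from the pan height) and the medium ring in the tray; the flange weighs roughly 219 g, and no verdict came back.

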